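# Lock the castle nut of a trolley wheel

### The job

The trolley wheel standing on its board has its brass castle nut only loosely run on. Tighten the nut clockwise until you feel it bite on the washer, keep tightening just to the first slot that then lines up with the cross hole in the axle, and push the red-headed thin pin through slot and hole by feel, without forcing it, fully home with its head against the nut. Let go and leave everything else on the bench where it is.

Things in the scene. Friction and masses are not known exactly. Their poses are not given: they have to be found in the camera images.
- hole (a point): Middle of the cross hole in the 28 mm axle that stands upright in a 160 mm rubber-tyred wheel (fixed on a 170 mm plywood board). The level hole, 7.6 mm wide and high, runs through along x (either end may be used), under a red line on the axle's end 12 mm above this point. z up. It is 104 mm, the nut's underside 78, the hub 74, the tyre 66 mm above the table.
- nut: Brass castle nut on the axle; origin at the middle of its underside, on the axle's axis. Hexagon 46 mm across flats, 33 mm high; a slot 8.4 mm wide, 11 mm deep in the middle of each flat, open at the top, floor about level with the hole's. x points through a slot, square to a flat; z up. Clockwise from above tightens: light (0.05 Nm) for an unknown 0.3 rad or more, then it bites (0.55 to 0.9 Nm). It stays where left.
- washer: Keyed steel washer, 52 mm across, 4 mm thick, on the hub under the nut; an ear between two lugs keeps it from turning. Origin at the middle of its underside. Where the nut bites on it differs each time and cannot be seen, only felt; after the bite the next slot comes in line with the hole within 0.25 to 0.7 rad.
- axle: The whole fixed wheel unit on its board; origin at the middle of the board's underside on the table; x along the cross hole.
- pin_head (a point): Middle of the head of the thin locking pin (60 g) lying on the table: a red block 30 mm long, 14 wide, 16 high. x is the pin's axis, from head to tip; z up. From the head's front face, 15 mm ahead of this point, a steel shank 6 mm thick runs 63 mm forward at this height, the last 4 mm tapered to 3.6 mm. Fully home the front face rests on a flat of the nut, this point 38 mm from the axle's axis.
- pin: The same thin red-headed pin; origin at the underside of its head, 8 mm below its middle; x towards the tip, z up.
- fat_pin: A stouter pin with a blue head, shank 10 mm thick: too thick for the hole. Leave it. Origin at the underside of its head, x towards the tip.
- spare_nut: A loose spare steel castle nut, 46 mm across flats, 33 mm high. Leave it. Origin at the middle of its underside.
- spanner: A steel combination spanner, 200 mm long, lying flat along its x axis. Leave it. Origin under its middle.
- grease: A green grease tin, 68 mm across, 50 mm high. Leave it. Origin at the middle of its underside.
- glue: A white glue bottle, 44 mm across, 130 mm high. Leave it. Origin at the middle of its underside.
- model: A white card model of a gabled house on a plywood base 150 x 240 mm, 90 mm high. Leave it. Origin at the middle of its underside.
There are look-alikes about, which are no part of the job. What is shaped like the axle but green, pink or purple is not meant.

How it is judged (in metres and radians):
On the way, in this order (a step that is already met when the one before it is completed fails the run):
1. the nut has bitten on the washer and, let go, clamps it (contact force between nut and washer above 6 N and contact force between the fingers and nut below 0.5 N), for 0.2 s.
2. the thin pin is fully home through slot and hole (distance between pin_head and hole below 0.0405 m and angle between the x axis of pin and the x axis of hole, either way round below 0.13 rad and y of pin_head in the frame of hole between -0.004 and 0.004 m and z of pin_head in the frame of hole between -0.006 and 0.006 m), for 0.2 s.
At the end, for the whole second after the job is handed in: The red-headed pin is through slot and cross hole, head within 2.5 mm of the nut's flat, level within 7 degrees, released, at rest; the nut clamps the washer, at the first slot after the bite (neither loose nor a slot too far) (all of step 2 and contact force between nut and washer between 6 and 33 N and linear speed of pin below 0.02 m/s); the robot touches nothing.
It fails at once if the pin is forced: more than 25 N between it and the axle or the nut (contact force between pin and axle above 25 N or contact force between pin and nut above 25 N).
It fails at once if a bystander is moved by more than 20 mm (distance of any of fat_pin, spare_nut, spanner, grease, glue, model from where it was at the start of the episode above 0.02 m).
It also fails if it takes over 72 s, if anything falls off the work surface, if the arm or the gripper's body presses on something with over 40 N, if the wrist force passes 120 N, or if a joint passes its speed limit or range.

### The arm

A 6-joint arm with a two-finger parallel gripper is mounted at the origin on the work surface. World frame = base frame: x ahead of the robot, y to its left, z up, the work surface at z = 0. Lengths are in mm, angles in rad, forces in N, time in s.
With the tool pointing down it reaches from about 275 to 825 mm from the base axis. Payload 4.9 kg.
Tool frame: the origin (TCP) lies at the very end of the fingers, on their centre line; the grasp point (between the pads) lies 19 mm behind it; z points along the fingers, y is the direction in which the jaws open and shut (so a half turn about z gives the same grasp; the last joint's range is limited). The gripper opens to 85 mm and grips with 20 to 120 N. Pads are 22 mm wide; open, the fingers measure 114 mm over their backs; the gripper's body (76 mm by 85 mm) begins 54 mm behind the grasp point. The pads swing forward as they close: fully open they stand 13 mm farther back than shut.
Start: joints at [-1.28, 0.326, -0.193, 1.052, 0, 1.437], TCP at [226.69, -501.129, 231.281] pointing down, gripper open.
Joint ranges: [-2.65, 2.65], [-0.97, 1.79], [-1.3, 1.35], [-1.93, 2.1], [-1.47, 1.37], [-3.14, 3.14]. Speed limits (rad/s): [2.57, 2.57, 3.14, 3.14, 3.14, 3.14].

### API

Orientations are given as [roll, pitch, yaw] about the fixed x, y, z axes, in that order (R = Rz(yaw) Ry(pitch) Rx(roll)).
In Python, from bench import bot, solve_ik, imaging gives the robot as it stands. Calls block until the motion is done:
- bot.move_ptp(position, orientation): joint-space move of the TCP to a pose.
- bot.movel(position, rot=None, max_speed=150, threshold=None): straight line of the TCP; rot=None keeps the orientation; max_speed is the mean speed in mm/s. With threshold (N) it stops when the force on the tool has changed by that much, and returns True; else False.
- bot.move_j(angles): joint-space move.
- bot.grip(opening, effort=None): opening from 0.0 (shut) to 1.0 (fully open); effort is the grip in N (None keeps the last); returns when the fingers have stopped.
- bot.dwell(seconds).
- solve_ik(position, orientation): joint angles nearest the present ones, or None.
- bot.get_state(): the state.
- imaging.capture(name): name is "side" or "top" or "wrist"; returns the picture (480x640x3 uint8, blue, green, red); there is no depth.
- imaging.camera_model(name): a dict with "K" (3x3 intrinsics, pixels), "position" and "rotation" of the camera in the world. Camera axes: x right, y up, looking along -z (the intrinsics and any distortion apply to the point x, -y, -z); pixel columns grow to the right and rows downward; lengths in mm; the calibration is good to about 2 mm. A picture is of the moment at which its call begins: read the wrist's pose just before it. camera_model takes no time and is no camera call; for the wrist camera it gives the pose at the moment of the call.
A pose or a line that the arm cannot do raises bot.IKError and nothing moves.
- bot.sign_off(): hands the job in, once; it reports no verdict.
The state is a dict: "t": time; "qpos": joint angles; "joint_velocities": joint speeds; "effort": joint torques, N m; "tcp_pos": TCP position; "orientation": TCP orientation; "contact_force": force on the tool from outside, world axes, zero at the start; "wrist_torque": the same for the moment, N m; "opening": opening from 0.0 (shut) to 1.0 (fully open).
Only numpy, scipy, OpenCV 4.12 (cv2) and the standard library are available. Lean on these libraries where they do the work, as an engineer would, in place of code of your own. Each camera call takes 0.05 s, during which the arm holds its last target.

## Working session

There is one attempt and no reset: what is moved stays moved. The work goes in short steps, each a Python script; the robot and the scene stay as the last script left them, time stands still between calls to the robot, and variables do not carry over. Pictures are saved under pics/ and viewed, and the job is handed in when it is done.

```bash
ls; mkdir -p pics
python3 - <<'E'
from bench import bot, solve_ik, imaging
import cv2
s=bot.get_state();print(s)
for n in ("side","top","wrist"):
    m=imaging.camera_model(n);print(n,m)
    cv2.imwrite(f"pics/{n}0.png",imaging.capture(n))
E
```

```text
pics
{'t': 0.0, 'qpos': array([-1.28020932e+00,  3.26937461e-01, -1.93593158e-01,  1.05198174e+00,
       -8.77741930e-07,  1.43662286e+00]), 'joint_velocities': array([ 0.00131727,  0.00037198, -0.00112521,  0.00191762, -0.00080901,
       -0.00012521]), 'effort': array([-7.02024608e-04, -4.43392289e+01,  2.62442887e+01,  1.54143217e-02,
       -3.02194239e-04, -7.34496325e-06]), 'tcp_pos': array([ 226.51257885, -500.55552045,  230.5017999 ]), 'orientation': array([-3.13989193e+00, -2.28685632e-04,  4.24760278e-01]), 'contact_force': array([ 0.33347951, -0.39921865, -0.61245047]), 'wrist_torque': array([0.00834872, 0.05269585, 0.01342115]), 'opening': 0.9976056317108699}
side {'K': array([[537.8087613 ,   0.        , 322.00015659],
       [  0.        , 537.8087613 , 238.89370471],
       [  0.        ,   0.        ,   1.        ]]), 'position': array([211.99267645, 894.93826215, 834.07473269]), 'rotation': array([ 8.99718254e-01, -1.50279344e-04, -2.76925282e+00])}
top {'K': array([[533.59414945,   0.        , 319.73334912],
       [  0.        , 533.59414945, 233.02818898],
       [  0.        ,   0.        ,   1.        ]]), 'position': array([ 407.50642326,   32.47568989, 1427.34050766]), 'rotation': array([ 9.29169822e-02,  5.73777521e-04, -1.59946433e+00])}
wrist {'K': array([[406.05007641,   0.        , 320.82933752],
       [  0.        , 406.05007641, 239.14483556],
       [  0.        ,   0.        ,   1.        ]]), 'position': array([ 288.38968637, -473.15054922,  372.08696967]), 'rotation': array([-2.71919054e-01,  5.31947719e-04, -1.14678376e+00])}
```

View pics/top0.png

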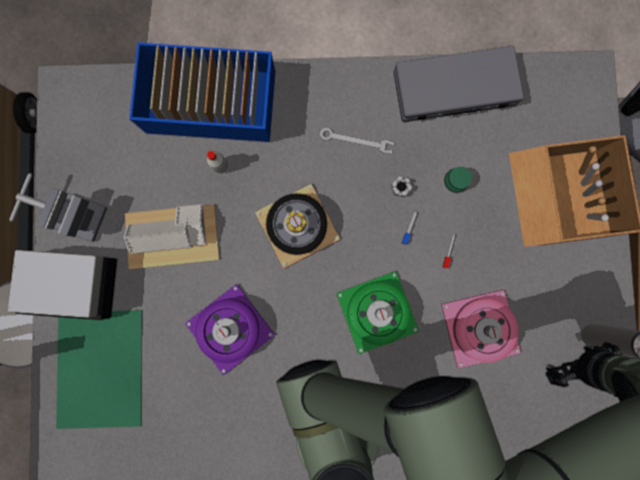

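View pics/side0.png

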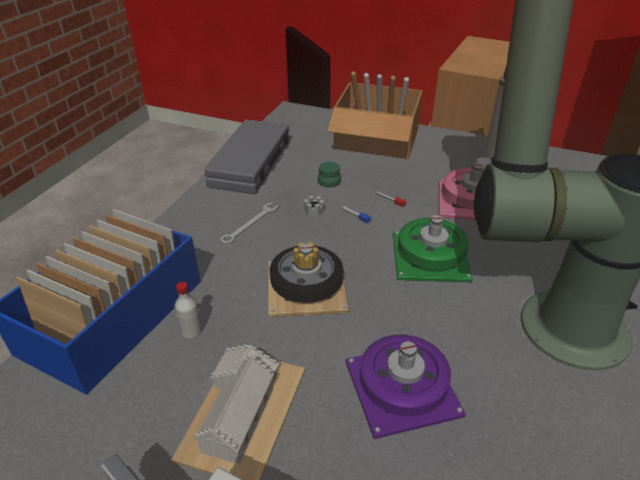

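View pics/wrist0.png

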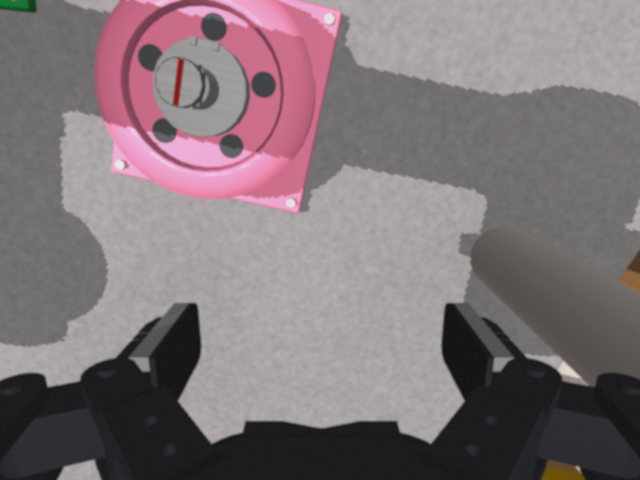

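```bash
cat > h.py <<'E'
from bench import bot, solve_ik, imaging
import cv2, numpy as np
from scipy.spatial.transform import Rotation as Ro
def ray(m,u,v):
    K=m["K"]; d=np.linalg.inv(K)@np.array([u,v,1.]); d=np.array([d[0],-d[1],-d[2]])
    return np.array(m["position"]),Ro.from_euler('xyz',m["rotation"]).as_matrix()@d
def onz(m,u,v,z):
    p,d=ray(m,u,v); return p+d*(z-p[2])/d[2]
def proj(m,X):
    c=Ro.from_euler('xyz',m["rotation"]).as_matrix().T@(np.array(X)-m["position"])
    q=m["K"]@np.array([c[0],-c[1],-c[2]]); return q[:2]/q[2]
def tri(a,b):
    (p,d),(q,e)=a,b; d=d/np.linalg.norm(d); e=e/np.linalg.norm(e)
    t=np.linalg.lstsq(np.stack([d,-e],1),q-p,rcond=None)[0]
    A=p+d*t[0];B=q+e*t[1]; return (A+B)/2,np.linalg.norm(A-B)
def redmask(im):
    h=cv2.cvtColor(im,cv2.COLOR_BGR2HSV)
    return (((h[...,0]<8)|(h[...,0]>172))&(h[...,1]>150)&(h[...,2]>60)).astype(np.uint8)
def blobs(m,amin=4):
    n,l,s,c=cv2.connectedComponentsWithStats(m)
    return [(s[i,4],np.round(c[i],1),l==i) for i in range(1,n) if s[i,4]>=amin]
def snap(n,f=None):
    m=imaging.camera_model(n); im=imaging.capture(n)
    if f: cv2.imwrite(f"pics/{f}.png",im)
    return m,im
E
python3 - <<'E'
from h import *
T=imaging.camera_model("top");S=imaging.camera_model("side")
it=cv2.imread("pics/top0.png");is_=cv2.imread("pics/side0.png")
for a,c,_ in blobs(redmask(it)): 
    if c[1]<300: print("top",a,c,onz(T,*c,16))
for a,c,_ in blobs(redmask(is_)): 
  if a<400:print("side",a,c,onz(S,*c,8))
print("axle end", onz(T,296,222,112), onz(S,306.5,250,112))
print(tri(ray(T,447,265),ray(S,400,201.5)))
cv2.imwrite("pics/c.png",np.hstack([cv2.resize(it[170:275,240:340],None,fx=4,fy=4),cv2.resize(is_[230:335,256:356],None,fx=4,fy=4)]))
E
```

```text
top 55 [210.9 154.7] [759.22158621 316.47323646  16.        ]
top 60 [446.7 262. ] [ 452.49230488 -303.67645584   16.        ]
side 24 [24.4  3.9] [ 2867.40892669 -1412.3808662      8.        ]
side 5 [35.6  1.2] [ 2850.59448351 -1476.70440401     8.        ]
side 6 [40.   2.8] [ 2803.8652031 -1460.568843      8.       ]
side 5 [42.8  2. ] [ 2801.31396062 -1478.70305833     8.        ]
side 9 [78.7  1.2] [ 2627.09911946 -1564.14076171     8.        ]
side 5 [92.8  1. ] [ 2556.70760868 -1596.02278836     8.        ]
side 16 [29.4  5.9] [ 2812.28755421 -1392.2065548      8.        ]
side 10 [62.7  5.2] [ 2653.46004206 -1468.85095601     8.        ]
side 4 [68.2  2.2] [ 2667.32309555 -1526.82515919     8.        ]
side 4 [114.5   3.8] [ 2408.01489204 -1594.21077375     8.        ]
side 11 [78.8  6.7] [ 2551.69669694 -1477.69423064     8.        ]
side 8 [9.9 8.2] [ 2876.54610655 -1320.12139987     8.        ]
side 17 [98.4 11.4] [ 2394.52533449 -1445.16217857     8.        ]
side 20 [50.  11.2] [ 2635.35926079 -1354.86268553     8.        ]
side 4 [104.2  10.5] [ 2376.8223909 -1469.7461
[... 11743 characters left out ...]
  ]
side 5 [ 22.  160.6] [1573.91731163  -98.6647669     8.        ]
side 4 [  0.8 171.8] [1581.96397087  -26.1359654     8.        ]
side 4 [  9.2 172. ] [1558.16335141  -34.23847045    8.        ]
side 5 [ 27.2 171.8] [1509.92868716  -54.29037333    8.        ]
side 4 [ 24.  178.2] [1491.66564077  -23.68493334    8.        ]
side 4 [  4.5 192.5] [1484.94461733   53.43436491    8.        ]
side 65 [399.6 201.6] [ 453.79194852 -301.84986412    8.        ]
side 110 [181.5 287.4] [817.6798996  200.38908868   8.        ]
axle end [559.20231844  87.77735796 112.        ] [559.43599234  94.69286    112.        ]
(array([ 449.01431217, -305.26598877,    6.98315536]), np.float64(8.644680141720022))
```

View pics/c.png

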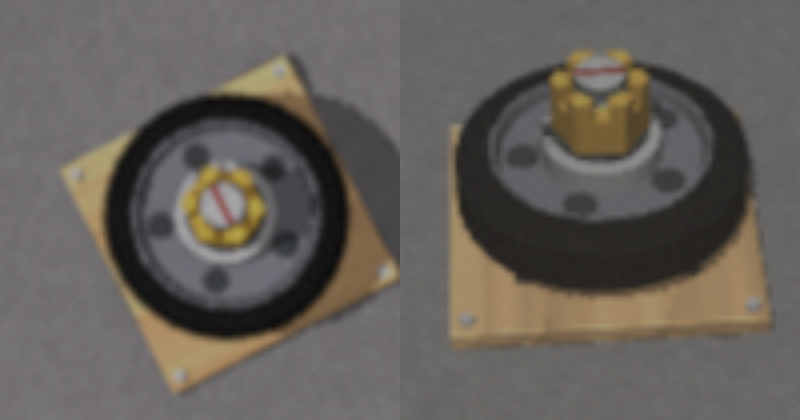

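Run:
```python
from h import *
s=bot.get_state();m=imaging.camera_model("wrist")
R=Ro.from_euler('xyz',s['orientation']).as_matrix()
print(R, R.T@(m['position']-s['tcp_pos'])); Rc=Ro.from_euler('xyz',m['rotation']).as_matrix(); print(R.T@Rc)
T=imaging.camera_model("top");S=imaging.camera_model("side")
# pin ends on top
for u,v in((447,268),(455,235)): print(onz(T,u,v,8))
for yaw in (0.55,1.57,2.1,2.6,-1,-0.5,0,3.0):
    for p in ([559,90,85],[559,90,300]):
        q=solve_ik(p,[np.pi,0,yaw]); print(yaw,None if q is None else np.round(q,2))
```

```text
[[ 9.11135057e-01  4.12107717e-01 -3.71500754e-04]
 [ 4.12107853e-01 -9.11134264e-01  1.21247782e-03]
 [ 1.61184402e-04 -1.25782943e-03 -9.99999196e-01]] [  67.71837049    0.23112093 -141.47363685]
[[-7.53654718e-04  9.63205545e-01  2.68764785e-01]
 [ 9.99999264e-01  9.81374553e-04 -7.12932864e-04]
 [-9.50459809e-04  2.68764050e-01 -9.63205576e-01]]
[ 436.8231569  -305.57041968    8.        ]
[ 524.07903682 -331.38690553    8.        ]
0.55 [ 0.03  0.49 -0.34  0.73  0.    2.62]
0.55 [ 0.03  0.32 -0.02  1.23  0.    2.62]
1.57 [ 0.03  0.49 -0.34  0.73  0.    1.6 ]
1.57 [ 0.03  0.32 -0.02  1.23  0.    1.6 ]
2.1 [ 0.03  0.49 -0.34  0.73  0.    1.07]
2.1 [ 0.03  0.32 -0.02  1.23  0.    1.07]
2.6 [ 0.03  0.49 -0.34  0.73  0.    0.57]
2.6 [ 0.03  0.32 -0.02  1.23  0.    0.57]
-1 [ 0.03  0.49 -0.34  0.73  0.   -2.11]
-1 [ 0.03  0.32 -0.02  1.23  0.   -2.11]
-0.5 [ 0.03  0.49 -0.34  0.73  0.   -2.61]
-0.5 [ 0.03  0.32 -0.02  1.23  0.   -2.61]
0 [ 0.03  0.49 -0.34  0.73  0.   -3.11]
0 [ 0.03  0.32 -0.02  1.23  0.   -3.11]
3.0 [ 0.03  0.49 -0.34  0.73  0.    0.17]
3.0 [ 0.03  0.32 -0.02  1.23  0.    0.17]
```

Run:
```python
from h import *
def over(xy,yaw,z): return [xy[0]-68*np.cos(yaw),xy[1]-68*np.sin(yaw),z],[np.pi,0,yaw]
def go(xy,yaw,z,f):
    bot.move_ptp(*over(xy,yaw,z)); bot.dwell(0.2); m,im=snap("wrist",f); np.save(f"pics/{f}.npy",m,allow_pickle=True); s=bot.get_state(); print(f,s['t'],s['tcp_pos'],s['orientation'],s['qpos'][5],s['wrist_torque'],m['position'],m['rotation'])
go((480,-318),2.85,180,"wpin")
go((559,90),2.6,220,"wnut")
```

```text
wpin 1.9917 [ 544.77148931 -338.15860653  180.20579631] [-3.14145473e+00  2.66008570e-04  2.84874137e+00] -0.3777004407997342 [ 0.05850956 -0.02254738  0.01044545] [ 479.52077241 -318.9124267   321.67975855] [-2.72181484e-01  1.24222718e-03  1.27698793e+00]
wnut 3.725 [617.35441717  53.98365546 219.85589518] [-3.14142196e+00 -1.10436305e-04  2.59856622e+00] 0.51124872562291 [0.02212927 0.01677439 0.01712084] [559.13075434  88.62686075 361.32825262] [-0.2720589   0.00117176  1.02675786]
```

View pics/wpin.png

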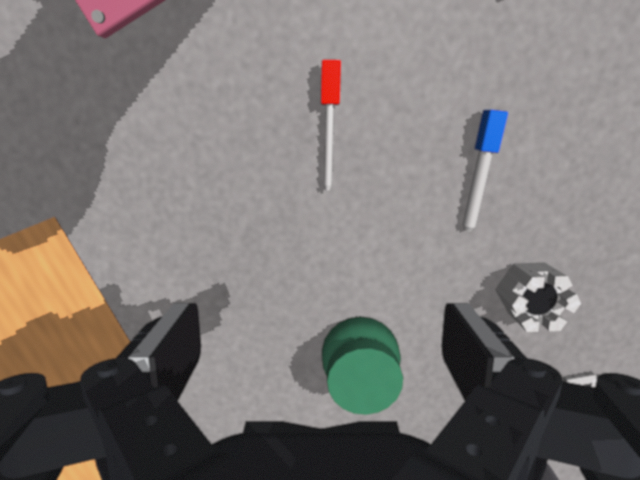

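View pics/wnut.png

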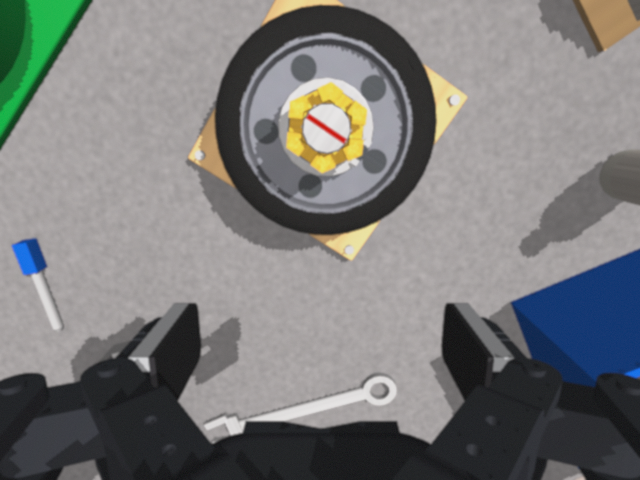

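Run:
```python
from h import *
im=cv2.imread("pics/wnut.png");m=np.load("pics/wnut.npy",allow_pickle=True).item()
cv2.imwrite("pics/nz.png",cv2.resize(im[73:183,266:386],None,fx=5,fy=5,interpolation=cv2.INTER_CUBIC))
for a,c,l in blobs(redmask(im)):
    if a>20:
        ys,xs=np.nonzero(l); P=np.array([onz(m,x,y,116)[:2] for x,y in zip(xs,ys)]); 
        w=cv2.minAreaRect(P.astype(np.float32)); vx=cv2.fitLine(P.astype(np.float32),cv2.DIST_L2,0,.01,.01).ravel()
        print(a,c,"mean",P.mean(0),w,"yaw",np.arctan2(vx[1],vx[0]))
h=cv2.cvtColor(im,cv2.COLOR_BGR2HSV)
bm=((h[...,0]>12)&(h[...,0]<35)&(h[...,1]>130)).astype(np.uint8); bm[:75]=0;bm[185:]=0;bm[:,:275]=0;bm[:,375:]=0
for a,c,l in blobs(bm,50): print("brass",a,c,onz(m,*c,111))
# axle end: bright gray region
g=((h[...,1]<40)&(h[...,2]>150)).astype(np.uint8); g[:100]=0;g[160:]=0;g[:,:295]=0;g[:,360:]=0
for a,c,l in blobs(g,60): print("grey",a,c,onz(m,*c,116))
# pin
im=cv2.imread("pics/wpin.png");m=np.load("pics/wpin.npy",allow_pickle=True).item()
for a,c,l in blobs(redmask(im),100):
    if abs(c[0]-331)<30:
        ys,xs=np.nonzero(l)
        r=cv2.minAreaRect(np.array([onz(m,x,y,16)[:2] for x,y in zip(xs,ys)],np.float32))
        print("head",a,c,r,onz(m,*c,16))
h=cv2.cvtColor(im,cv2.COLOR_BGR2HSV); hh=onz(m,331,82,16)
sh=((h[...,1]<35)&(h[...,2]>190)).astype(np.uint8); 
for a,c,l in blobs(sh,60):
    ys,xs=np.nonzero(l)
    r=cv2.minAreaRect(np.array([onz(m,x,y,8)[:2] for x,y in zip(xs,ys)],np.float32)); print("white",a,c,r)
```

```text
161 [325.8 128.1] mean [561.56642373  90.21017539] ((561.6299438476562, 90.2136459350586), (25.163177490234375, 2.1042885780334473), 25.498027801513672) yaw 0.44750983
brass 2999 [325.6 127.3] [561.14869609  90.37724584 111.        ]
grey 773 [332.4 117.7] [558.55261512  96.46950368 116.        ]
grey 735 [319.4 138.3] [564.5590164   84.02720917 116.        ]
head 825 [330.3  81.5] ((452.7431640625, -304.1429443359375), (13.284979820251465, 28.408512115478516), 73.15570068359375) [ 452.53742098 -304.16766079   16.        ]
white 363 [329.4 145.6] ((497.17266845703125, -317.8305969238281), (3.536220073699951, 61.232948303222656), 72.07347869873047)
white 465 [479.9 189.6] ((561.6117553710938, -215.50628662109375), (4.928615570068359, 58.200435638427734), 65.93423461914062)
white 174 [562.6 283. ] ((656.4896240234375, -164.86785888671875), (13.428543090820312, 11.937153816223145), 14.999309539794922)
white 145 [535.4 283.1] ((651.3021240234375, -186.32803344726562), (12.592616081237793, 10.631067276000977), 73.19308471679688)
white 157 [573.3 303.4] ((678.51904296875, -158.431640625), (13.267792701721191, 11.591076850891113), 17.754030227661133)
white 152 [519.6 305.4] ((667.8480224609375, -202.05648803710938), (11.045854568481445, 15.19172477722168), 45.28170394897461)
white 146 [530.9 325.5] ((688.2069702148438, -194.851806640625), (12.918289184570312, 11.090721130371094), 16.269153594970703)
white 145 [557.2 324.6] ((693.2341918945312, -173.62672424316406), (12.604613304138184, 11.259795188903809), 73.20416259765625)
white 128 [584.9 379.9] ((753.542724609375, -159.12796020507812), (22.386310577392578, 8.891045570373535), 62.675235748291016)
```

View pics/nz.png

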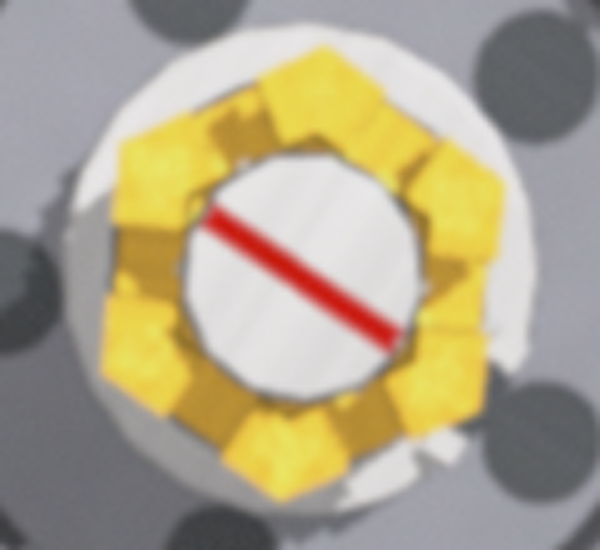

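```bash
cat >> h.py <<'E'
def nutang(m,im,c0,psi,dbg=None):
    """castle tops (z=111): centre and slot angle rel. hole axis, mod 60deg"""
    u0,v0=proj(m,[*c0,111]); h=cv2.cvtColor(im,cv2.COLOR_BGR2HSV)
    best=None
    for V in range(240,150,-5):
        b=((h[...,0]>12)&(h[...,0]<35)&(h[...,1]>100)&(h[...,2]>V)).astype(np.uint8)
        yy,xx=np.indices(b.shape); b[np.hypot(xx-u0,yy-v0)>60]=0
        b=cv2.morphologyEx(b,cv2.MORPH_OPEN,np.ones((3,3),np.uint8))
        B=[x for x in blobs(b,80)]
        if len(B)==6 and (best is None or sum(x[0] for x in B)>sum(x[0] for x in best[1])): best=(V,B)
    if best is None: return None
    P=[]
    for a,c,l in best[1]:
        ys,xs=np.nonzero(l); P.append(onz(m,xs.mean(),ys.mean(),111)[:2])
    P=np.array(P); c=P.mean(0); d=P-c; th=np.arctan2(d[:,1],d[:,0])
    sl=np.angle(np.exp(6j*(th-np.pi/6)).mean())/6
    rel=(sl-psi+np.pi/6)%(np.pi/3)-np.pi/6
    return dict(V=best[0],areas=[int(x[0]) for x in best[1]],c=c,r=np.round(np.hypot(*d.T),1),slot=sl,rel=rel,spread=np.abs(np.exp(6j*(th-np.pi/6)).mean()))
E
python3 - <<'E'
from h import *
im=cv2.imread("pics/wnut.png");m=np.load("pics/wnut.npy",allow_pickle=True).item()
print(nutang(m,im,(561.5,90.2),0.4475))
# board corners check: screws at corner z~? pixel
for u,v in ((454,100),(348,250),(200,155)): print(onz(m,u,v,12))
E
```

```text
{'V': 225, 'areas': [432, 304, 285, 354, 258, 259], 'c': array([561.89489955,  90.85655321]), 'r': array([19.1, 20.7, 20.1, 19.4, 21.5, 20.8]), 'slot': np.float64(-0.1265816604673324), 'rel': np.float64(0.4731158907292652), 'spread': np.float64(0.9438683053550976)}
[597.71801422 191.64232711  12.        ]
[663.62701401  53.50864363  12.        ]
[526.37478565 -11.31386301  12.        ]
```

Run:
```python
from h import *
def st(t=""):
    s=bot.get_state(); print(t,round(s['t'],2),np.round(s['tcp_pos'],2),np.round(s['orientation'],4),"F",np.round(s['contact_force'],1),"M",np.round(s['wrist_torque'],3),"j6",round(s['qpos'][5],3),"op",round(s['opening'],3)); return s
yaw=3.538; A=[561.8,90.2]
bot.move_ptp([*A,150],[np.pi,0,yaw]); st()
hit=bot.movel([*A,84],max_speed=80,threshold=8); st(f"down {hit}")
if not hit:
    bot.grip(0.5,effort=30); st("grip30")
```

```text
4.58 [562.45  89.99 150.4 ] [-3.1412e+00  9.0000e-04 -2.7468e+00] F [ 0.5  0.  -0.2] M [-0.036 -0.022  0.022] j6 -0.366 op 0.997
down False 5.55 [562.27  90.24  84.45] [-3.1413e+00  8.0000e-04 -2.7452e+00] F [-1.1  0.7  0.3] M [ 0.04  -0.023  0.048] j6 -0.367 op 1.0
grip30 5.99 [561.95  90.77  84.7 ] [ 3.1407e+00  1.1000e-03 -2.7448e+00] F [-1.6  1.5  5.9] M [ 0.425  0.391 -0.018] j6 -0.367 op 0.528
```

```bash
cat >> h.py <<'E'
def st(t=""):
    s=bot.get_state(); print(t,round(s['t'],2),np.round(s['tcp_pos'],2),np.round(s['orientation'],4),"F",np.round(s['contact_force'],1),"M",np.round(s['wrist_torque'],3),"j6",round(s['qpos'][5],4),"op",round(s['opening'],3)); return s
E
python3 - <<'E'
from h import *
bot.grip(0.3,effort=110); s=st("grip110")
q0=s['qpos'].copy()
q=np.array(q0)
for i in range(3):
    q[5]+=0.08; bot.move_j(list(q)); st(i)
E
```

```text
grip110 6.21 [561.95  90.77  85.02] [ 3.1409e+00  1.2000e-03 -2.7447e+00] F [-3.6  2.5  8.6] M [ 0.367  0.559 -0.005] j6 -0.3669 op 0.516
0 6.46 [561.91  90.82  85.11] [ 3.1407e+00  1.1000e-03 -2.8229e+00] F [-0.7  1.2  1.6] M [ 0.154  0.207 -0.047] j6 -0.2887 op 0.516
1 6.71 [561.93  90.79  85.08] [ 3.1406e+00  1.0000e-03 -2.9020e+00] F [-0.5  0.1  3.1] M [ 0.164  0.255 -0.061] j6 -0.2097 op 0.515
2 6.96 [561.9   90.82  85.02] [ 3.1404e+00  9.0000e-04 -2.9816e+00] F [-1.3  1.6  2.5] M [ 0.213  0.226 -0.034] j6 -0.1301 op 0.511
```

Run:
```python
from h import *
s=bot.get_state(); q=np.array(s['qpos']); q[5]=-0.1266
for i in range(25):
    q[5]+=0.08; bot.move_j(list(q)); s=st(i)
    if abs(s['wrist_torque'][2])>0.28: break
```

```text
0 7.21 [561.9   90.81  85.  ] [ 3.1404e+00  7.0000e-04 -3.0617e+00] F [-1.4  0.2  0.6] M [ 0.198  0.128 -0.131] j6 -0.05 op 0.517
1 7.46 [561.93  90.81  84.97] [3.1403e+00 7.0000e-04 3.1415e+00] F [-0.9  0.7  1.8] M [ 0.183  0.209 -0.084] j6 0.03 op 0.514
2 7.71 [561.91  90.82  84.94] [3.1402e+00 5.0000e-04 3.0615e+00] F [-0.6  0.7  0.6] M [ 0.212  0.102 -0.085] j6 0.1099 op 0.512
3 7.96 [561.87  90.82  84.9 ] [3.1402e+00 4.0000e-04 2.9816e+00] F [-1.1  1.3  0.2] M [ 0.168  0.1   -0.025] j6 0.1899 op 0.513
4 8.21 [561.91  90.83  84.9 ] [3.1401e+00 3.0000e-04 2.9016e+00] F [-0.2  1.4 -0.6] M [ 0.22   0.017 -0.016] j6 0.2699 op 0.515
5 8.46 [561.86  90.83  84.86] [3.1402e+00 1.0000e-04 2.8215e+00] F [ 1.4  0.7 -2. ] M [ 0.165 -0.122 -0.08 ] j6 0.35 op 0.513
6 8.71 [561.85  90.81  84.83] [ 3.1402 -0.      2.7415] F [ 0.8  0.9 -3.5] M [ 0.224 -0.137 -0.059] j6 0.4299 op 0.516
7 8.96 [561.81  90.84  84.79] [ 3.1402e+00 -3.0000e-04  2.6616e+00] F [ 0.7  1.9 -3.7] M [ 0.277 -0.224 -0.022] j6 0.5099 op 0.516
8 9.21 [561.82  90.85  84.81] [ 3.1402e+00 -3.0000e-04  2.5816e+00] F [ 1.8  1.4 -4.9] M [ 0.295 -0.3   -0.083] j6 0.5899 op 0.519
9 9.46 [561.8   90.83  84.78] [ 3.1403e+00 -5.0000e-04  2.5016e+00] F [ 1.8  1.3 -6.4] M [ 0.291 -0.368 -0.057] j6 0.6699 op 0.513
10 9.71 [561.79  90.84  84.77] [ 3.1403e+00 -6.0000e-04  2.4216e+00] F [ 1.6  0.5 -8.8] M [ 0.238 -0.417 -0.011] j6 0.7499 op 0.512
11 9.96 [561.77  90.84  84.74] [ 3.1405e+00 -7.0000e-04  2.3422e+00] F [ 2.2  1.2 -9.3] M [ 0.311 -0.555  0.247] j6 0.8294 op 0.514
12 10.21 [561.78  90.85  84.74] [ 3.1405e+00 -8.0000e-04  2.2617e+00] F [  3.3   1.7 -10.8] M [ 0.306 -0.588  0.328] j6 0.9098 op 0.512
```

Run:
```python
from h import *
s=bot.get_state(); q=np.array(s['qpos']); q[5]=0.91
for d in (0.99,1.07,1.154):
    q[5]=d; bot.move_j(list(q)); s=st(d)
bot.dwell(0.3);st()
```

```text
0.99 10.46 [561.78  90.85  84.72] [ 3.1405e+00 -9.0000e-04  2.1848e+00] F [ 3.   2.6 -8.7] M [ 0.32  -0.55   0.352] j6 0.9867 op 0.511
1.07 10.71 [561.79  90.85  84.72] [ 3.1406e+00 -1.0000e-03  2.1047e+00] F [  3.4   1.8 -10.5] M [ 0.298 -0.514  0.297] j6 1.0668 op 0.514
1.154 10.96 [561.78  90.88  84.71] [ 3.1407e+00 -1.1000e-03  2.0210e+00] F [  2.8   1.7 -10.4] M [ 0.25  -0.567  0.283] j6 1.1505 op 0.515
 11.26 [561.79  90.87  84.7 ] [ 3.1407e+00 -1.0000e-03  2.0187e+00] F [  3.1   1.2 -11.4] M [ 0.271 -0.634  0.484] j6 1.1529 op 0.508
```

Run:
```python
from h import *
bot.grip(0.8); bot.dwell(0.3); s=st("rel")
p=s['tcp_pos']
bot.movel([p[0],p[1],150]); 
yaw=2.6
bot.move_ptp([561.8-68*np.cos(yaw),90.2-68*np.sin(yaw),180],[np.pi,0,yaw]);bot.dwell(.15)
m,im=snap("wrist","wnut2");np.save("pics/wnut2.npy",m,allow_pickle=True);st()
print(nutang(m,im,(561.8,90.2),0.446))
for a,c,l in blobs(redmask(im),40):
    ys,xs=np.nonzero(l); P=np.array([onz(m,x,y,116)[:2] for x,y in zip(xs,ys)],np.float32); print(a,c,cv2.minAreaRect(P))
u,v=map(int,proj(m,[561.8,90.2,111])); cv2.imwrite("pics/nz2.png",cv2.resize(im[max(v-60,0):v+60,u-70:u+70],None,fx=5,fy=5,interpolation=cv2.INTER_CUBIC))
```

```text
rel 11.92 [561.81  90.81  84.87] [ 3.1406e+00 -9.0000e-04  2.0175e+00] F [0.5 0.3 0.1] M [-0.056  0.001 -0.069] j6 1.154 op 0.798
 13.36 [619.06  55.66 179.32] [-3.1409e+00 -1.4000e-03  2.6000e+00] F [ 0.  -0.8  0.1] M [0.033 0.04  0.033] j6 0.5125 op 0.799
None
258 [322.1 127.8] ((561.5665893554688, 90.26667022705078), (25.614213943481445, 2.2934062480926514), 25.648223876953125)
```

View pics/nz2.png

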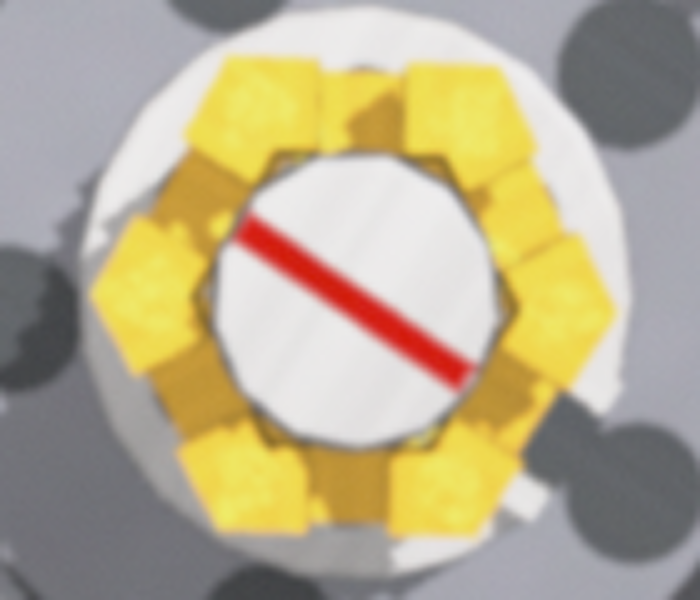

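Run:
```python
from h import *
m=np.load("pics/wnut2.npy",allow_pickle=True).item()
u,v=map(int,proj(m,[561.8,90.2,111])); o=np.array([u-70,max(v-60,0)])
c=np.array([(90,297),(235,57),(500,65),(617,303),(488,535),(225,530)])/5+o-0.4
P=np.array([onz(m,*x,111)[:2] for x in c]); ce=P.mean(0); d=P-ce; th=np.arctan2(d[:,1],d[:,0])
z=np.exp(6j*(th-np.pi/6)); print(ce,np.hypot(*d.T),np.angle(z)/6,np.angle(z.mean())/6, 0.446-np.pi/3)
# slots inner castle edges
```

```text
[561.91703127  90.71697715] [26.80014471 25.85175802 25.98824357 25.68705132 26.56482228 26.36058717] [0.48480843 0.46500304 0.47811481 0.50289019 0.5040388  0.48089372] 0.4859572107195107 -0.6011975511965977
```

```bash
cat >> h.py <<'E'
def hexang(m,im,c0=(561.8,90.4)):
    h=cv2.cvtColor(im,cv2.COLOR_BGR2HSV); u0,v0=proj(m,[*c0,111])
    b=((h[...,0]>12)&(h[...,0]<35)&(h[...,1]>110)).astype(np.uint8)
    yy,xx=np.indices(b.shape); b[np.hypot(xx-u0,yy-v0)>75]=0
    l=max(blobs(b,100),key=lambda x:x[0])[2].astype(np.uint8)
    hull=cv2.convexHull(np.argwhere(l)[:,::-1].astype(np.int32))[:,0]
    P=np.array([onz(m,*x,111)[:2] for x in hull],np.float32)
    S=20; poly=((P-np.array(c0))*S+800).astype(np.int32); M=np.zeros((1600,1600),np.uint8); cv2.fillPoly(M,[poly],1)
    mo=cv2.moments(M,True); cx,cy=mo['m10']/mo['m00'],mo['m01']/mo['m00']
    y,x=np.nonzero(M); w=((x-cx)+1j*(y-cy)); ph=np.angle((w**6).sum())/6  # corner dir
    return ph+np.pi/6-np.pi/3*np.round((ph+np.pi/6-0.446)/(np.pi/3)), np.array([cx,cy])/S-40+np.array(c0), mo['m00']/S/S
E
python3 - <<'E'
from h import *
for f in ("wnut","wnut2"):
    print(f,hexang(np.load(f"pics/{f}.npy",allow_pickle=True).item(),cv2.imread(f"pics/{f}.png")), "ideal area",46**2*np.sqrt(3)/2)
E
```

```text
wnut (np.float64(0.9363580536518211), array([562.06893718,  90.13206646]), 1789.4825) ideal area 1832.5097544078722
wnut2 (np.float64(0.4737601302854182), array([561.76514822,  90.1268961 ]), 1763.3925) ideal area 1832.5097544078722
```

Run:
```python
from h import *
A=[561.85,90.5]
bot.move_ptp([*A,140],[np.pi,0,2.045]); print(bot.movel([*A,83.5],max_speed=100,threshold=8))
bot.grip(0.3,effort=110); s=st("g"); q=np.array(s['qpos'])
d=s['orientation'][2]-1.987; q[5]+=d; bot.move_j(list(q)); bot.dwell(.3); st("t")
bot.grip(0.8); bot.dwell(.2); s=st("r"); p=s['tcp_pos']; bot.movel([p[0],p[1],140])
yaw=2.6
bot.move_ptp([561.8-68*np.cos(yaw),90.2-68*np.sin(yaw),180],[np.pi,0,yaw]);bot.dwell(.15)
m,im=snap("wrist","wnut3");np.save("pics/wnut3.npy",m,allow_pickle=True);st()
print(hexang(m,im))
u,v=map(int,proj(m,[561.8,90.2,111])); cv2.imwrite("pics/nz3.png",cv2.resize(im[max(v-60,0):v+60,u-70:u+70],None,fx=5,fy=5,interpolation=cv2.INTER_CUBIC))
```

```text
False
g 15.06 [562.32  90.3   84.93] [3.1405e+00 1.2000e-03 2.0449e+00] F [-2.5 -0.7  6.3] M [-0.107  0.415 -0.02 ] j6 1.1266 op 0.514
t 15.61 [562.25  90.25  85.  ] [3.1406e+00 1.2000e-03 1.9877e+00] F [-0.4 -1.4 -2.2] M [-0.157  0.089  0.455] j6 1.1839 op 0.512
r 16.17 [562.47  90.29  85.07] [3.1401e+00 1.2000e-03 1.9869e+00] F [ 0.7 -0.9 -0.3] M [ 0.003 -0.031 -0.006] j6 1.1846 op 0.802
 17.57 [619.07  55.62 179.23] [-3.1409e+00 -1.5000e-03  2.6000e+00] F [0.2 0.4 0.2] M [ 0.028  0.009 -0.049] j6 0.5124 op 0.803
(np.float64(0.4332083312096705), array([561.83919795,  90.1901808 ]), 1767.4299999999998)
```

View pics/nz3.png

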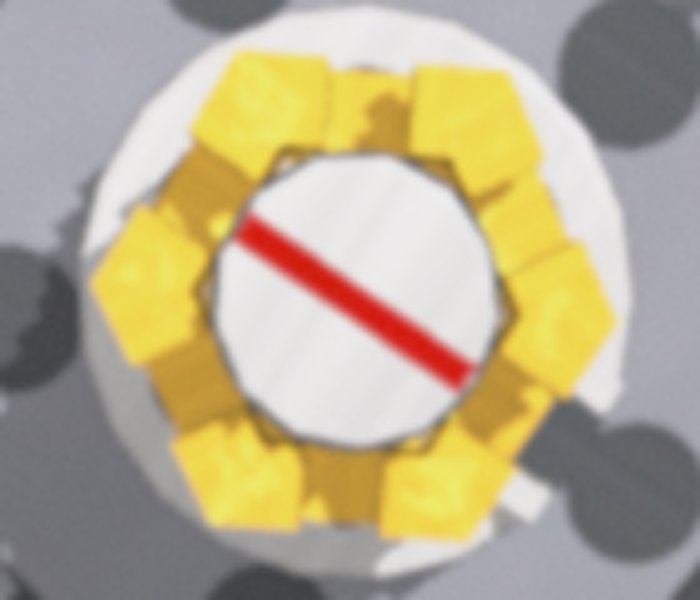

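Run:
```python
from h import *
yaw=np.pi-0.30; d=np.array([np.cos(-.3),np.sin(-.3)]); G=np.array([452.7,-304.1])-2*d
bot.move_ptp([*G,70],[np.pi,0,yaw]); bot.grip(0.5,effort=40)
s=st(); e=np.array([*G,70])-s['tcp_pos']
print(bot.movel(list(np.array([*G,3.])+e*[1,1,1]),max_speed=90,threshold=8)); bot.dwell(.1); st("dn")
bot.grip(0.0,effort=40); bot.dwell(.15); s=st("grip")
np.save("pics/g.npy",s['tcp_pos'])
p=s['tcp_pos']; bot.movel([p[0],p[1],60],max_speed=100); bot.dwell(.1); s=st("up"); 
m,im=snap("wrist","wheld")
```

```text
19.46 [ 451.13 -303.19   70.07] [-3.1416e+00  2.0000e-04  2.8424e+00] F [ 0.  -0.1  0.4] M [ 0.019  0.046 -0.008] j6 -0.4284 op 0.498
False
dn 20.45 [ 450.95 -304.24    3.58] [-3.1411e+00  1.2000e-03  2.8416e+00] F [-0.4 -0.1  0.9] M [-0.043 -0.014  0.027] j6 -0.4293 op 0.499
grip 20.97 [ 450.75 -304.06    3.48] [-3.1413e+00  8.0000e-04  2.8416e+00] F [-0.8  0.2  5.4] M [ 0.158  0.164 -0.027] j6 -0.4292 op 0.154
up 21.78 [ 450.15 -303.56   59.16] [ 3.1409e+00 -1.5000e-03  2.8416e+00] F [ 0.3  0.7 -0.7] M [-0.06  -0.018 -0.014] j6 -0.4292 op 0.153
```

View pics/wheld.png

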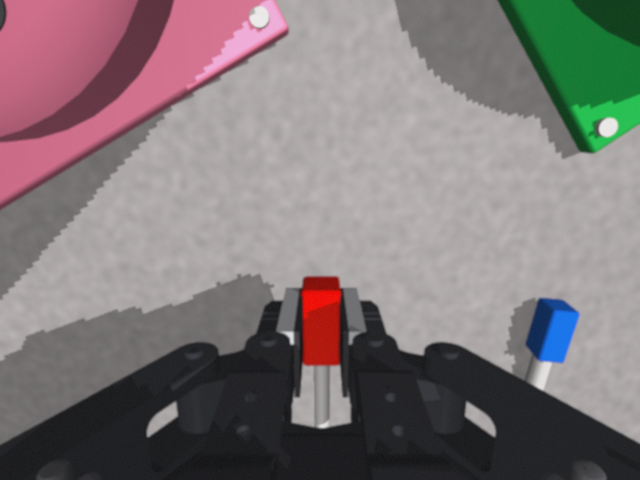

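```bash
cat >> h.py <<'E'
PSI=0.446; D=np.array([np.cos(PSI),np.sin(PSI)]); N=np.array([-D[1],D[0]])
NC=-160.28; SC=np.dot([561.9,90.6],D)
g=None
ZT=104-8+3.5
def pos(s,n=0.,z=0.): 
    """tcp target: head at axial s, lateral offset n, height offset z"""
    p=(SC+s-1.9)*D+(NC+n)*N; return np.array([*p,ZT+z])
def loc(p):
    return np.round([np.dot(p[:2],D)-SC+1.9, np.dot(p[:2],N)-NC, p[2]-ZT],2)
E
python3 - <<'E'
from h import *
s=bot.get_state();p=s['tcp_pos']
bot.movel([p[0],p[1],150])
t=pos(-115); t2=t.copy(); t2[2]=150
bot.move_ptp(list(t2),[np.pi,0,PSI+np.pi]); s=st()
bot.movel(list(t),rot=[np.pi,0,PSI+np.pi],max_speed=100); bot.dwell(.15); s=st(); print(loc(s['tcp_pos']))
e=t-s['tcp_pos']; bot.movel(list(t+e),rot=[np.pi,0,PSI+np.pi],max_speed=30); bot.dwell(.15); s=st(); print(loc(s['tcp_pos']),e); np.save("pics/e.npy",e)
m,im=snap("wrist","wpre"); snap("side","spre")
E
```

```text
23.88 [456.75  39.73 149.92] [-3.141  0.    -2.697] F [ 0.4 -0.2 -0.5] M [ 0.017 -0.006 -0.013] j6 -0.5188 op 0.15
 24.69 [456.99  40.35 100.18] [-3.1409e+00  1.2000e-03 -2.6958e+00] F [-0.5  0.5 -0.7] M [-0.039  0.008  0.06 ] j6 -0.5189 op 0.15
[-114.42   -0.44    0.68]
 25.09 [455.58  40.7   98.93] [-3.1415e+00  2.0000e-04 -2.6955e+00] F [ 1.6 -0.4 -0. ] M [ 0.026  0.031 -0.05 ] j6 -0.5186 op 0.147
[-115.54    0.48   -0.57] [-0.71601263  0.14962964 -0.67516176]
```

View pics/wpre.png

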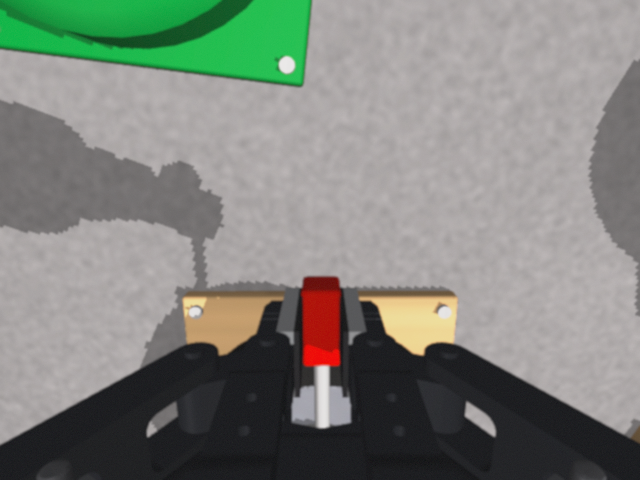

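View pics/spre.png

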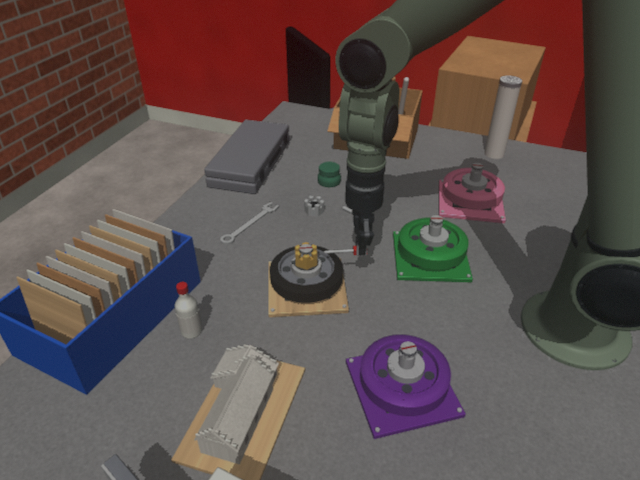

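Run:
```python
from h import *
for i in range(4):
    s=bot.get_state(); print(s['t'],loc(s['tcp_pos'])); bot.dwell(.15)
R=[np.pi,0,PSI+np.pi]
bot.movel(list(pos(-114.5)),rot=R,max_speed=20)
for i in range(3):
    s=bot.get_state(); print(s['t'],loc(s['tcp_pos'])); bot.dwell(.1)
```

```text
25.1917 [-115.51    0.46   -0.62]
25.3417 [-115.57    0.45   -0.68]
25.4917 [-115.59    0.43   -0.69]
25.6417 [-115.56    0.45   -0.68]
26.0417 [-1.1432e+02 -9.0000e-02  8.0000e-02]
26.1417 [-1.1446e+02 -3.0000e-02  2.0000e-02]
26.2417 [-1.1452e+02 -1.0000e-02 -2.0000e-02]
```

Run:
```python
from h import *
R=[np.pi,0,PSI+np.pi]
for s_,v in ((-103,40),(-94,20),(-84,15)):
    hit=bot.movel(list(pos(s_)),rot=R,max_speed=v,threshold=4); bot.dwell(.1)
    s=st(hit); print(loc(s['tcp_pos']))
    if hit: break
snap("top","tins"); m,im=snap("side","sins"); cv2.imwrite("pics/si.png",cv2.resize(im[220:300,270:390],None,fx=6,fy=6,interpolation=cv2.INTER_CUBIC))
```

```text
False 26.88 [466.93  45.72  99.38] [ 3.1414e+00 -4.0000e-04 -2.6955e+00] F [-0.4  0.1 -1.5] M [-0.021  0.028  0.021] j6 -0.506 op 0.15
[-103.14    0.11   -0.12]
False 27.58 [475.08  49.57  99.45] [ 3.1415e+00 -2.0000e-04 -2.6956e+00] F [-1.1 -0.1  0.2] M [ 0.057  0.048 -0.023] j6 -0.4967 op 0.151
[-9.413e+01  8.000e-02 -5.000e-02]
False 28.5 [484.1   53.85  99.46] [ 3.1415e+00 -2.0000e-04 -2.6956e+00] F [-0.4 -0.1 -0.5] M [-0.024 -0.019  0.011] j6 -0.4869 op 0.153
[-8.414e+01  4.000e-02 -4.000e-02]
```

View pics/si.png

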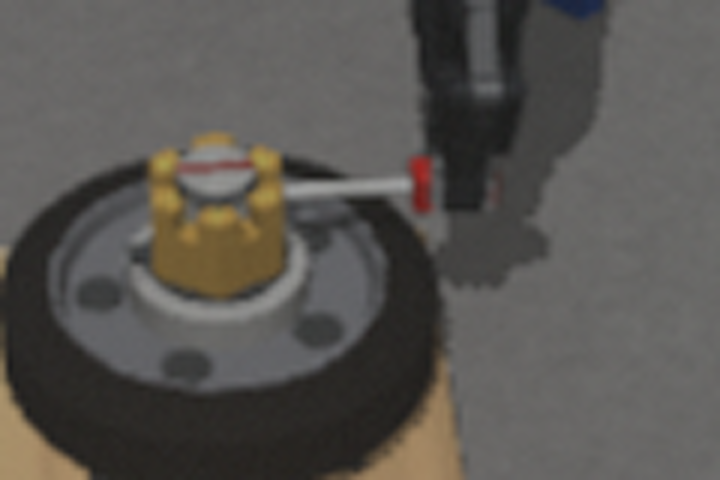

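Run:
```python
from h import *
R=[np.pi,0,PSI+np.pi]
for s_,v in ((-70,20),(-56,20),(-42,20),(-36,10)):
    hit=bot.movel(list(pos(s_)),rot=R,max_speed=v,threshold=5); bot.dwell(.1)
    s=st(hit); print(loc(s['tcp_pos']))
    if hit: break
```

```text
False 29.55 [496.69  59.89  99.46] [ 3.1415e+00 -2.0000e-04 -2.6957e+00] F [ 0.3  0.6 -0.3] M [ 0.001 -0.019  0.009] j6 -0.4736 op 0.147
[-7.018e+01  6.000e-02 -4.000e-02]
False 30.5 [509.32  65.93  99.46] [ 3.1415e+00 -2.0000e-04 -2.6956e+00] F [-0.5 -1.5 -0.5] M [-0.077 -0.027 -0.023] j6 -0.4611 op 0.145
[-5.618e+01  6.000e-02 -4.000e-02]
False 31.45 [521.98  71.97  99.46] [ 3.1415e+00 -2.0000e-04 -2.6956e+00] F [ 0.6 -0.3 -1. ] M [-0.037 -0.041  0.012] j6 -0.4491 op 0.148
[-4.215e+01  5.000e-02 -4.000e-02]
True 32.08 [525.57  73.76  98.89] [-3.1416 -0.0032 -2.6959] F [0.7 0.  1.3] M [ 0.03  -0.247 -0.032] j6 -0.4446 op 0.149
[-38.13   0.12  -0.61]
```

Run:
```python
from h import *
bot.grip(0.4); bot.dwell(.2); s=st("rel"); p=s['tcp_pos']
q=p.copy(); q[:2]-=6*D
bot.movel([p[0],p[1],160],max_speed=120)
yaw=2.6
bot.move_ptp([561.8-15-68*np.cos(yaw),90.2-8-68*np.sin(yaw),200],[np.pi,0,yaw]); bot.dwell(.2)
m,im=snap("wrist","wend"); s=st()
for a,c,l in blobs(redmask(im),40):
    ys,xs=np.nonzero(l); P=np.array([onz(m,x,y,112 if a>300 else 116)[:2] for x,y in zip(xs,ys)],np.float32); r=cv2.minAreaRect(P); print(a,c,r,np.hypot(*(np.array(r[0])-[561.7,90.2])))
print(hexang(m,im))
m,i2=snap("side"); cv2.imwrite("pics/se.png",cv2.resize(i2[220:300,270:390],None,fx=6,fy=6,interpolation=cv2.INTER_CUBIC))
```

```text
rel 32.62 [524.73  73.69  98.5 ] [ 3.1411 -0.0047 -2.6959] F [-0.5 -0.1  0.4] M [-0.004 -0.029 -0.02 ] j6 -0.4446 op 0.403
 34.43 [604.61  47.37 199.8 ] [-3.1414e+00 -5.0000e-04  2.6006e+00] F [ 0.6  0.2 -0. ] M [ 0.032 -0.027  0.037] j6 0.4975 op 0.402
1379 [289.8 101.7] ((527.0364379882812, 74.22962188720703), (29.929006576538086, 13.625617980957031), 26.063507080078125) 38.1656325560818
194 [348.9 143.1] ((561.6348876953125, 90.26294708251953), (25.339122772216797, 2.147289752960205), 25.654890060424805) 0.09056460356808324
(np.float64(-0.047761297106923006), array([556.48753735, 100.83341379]), 724.5550000000001)
```

View pics/wend.png

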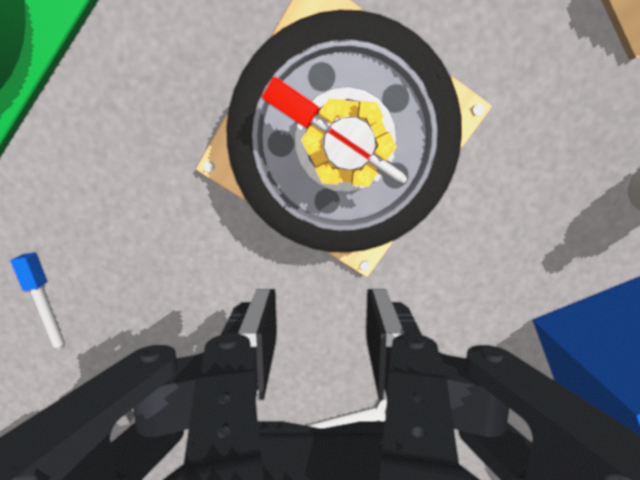

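View pics/se.png

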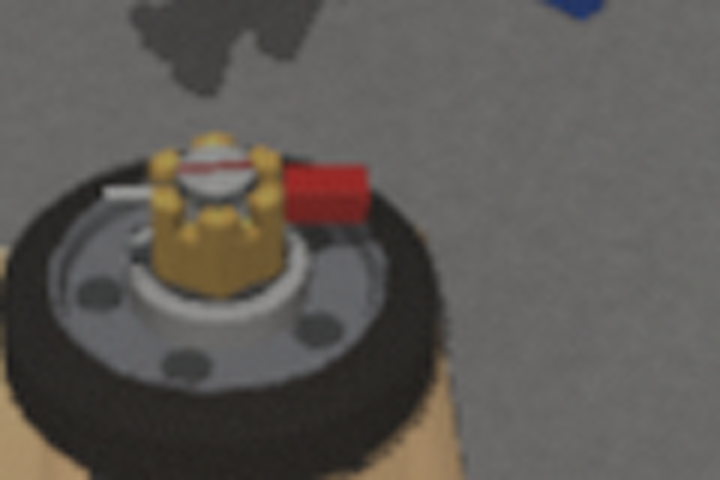

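Run:
```python
from h import *
print(bot.sign_off()); st()
```

```text
the job is handed in; nothing more can be done
None
the job is handed in; nothing more can be done
```

I tightened the nut to its first slot after the bite and pushed the red-headed pin fully home. The job was handed in at about 34 s of the 72 s allowed.

- **Nut:** It turned lightly for about 1.15 rad, then the torque rose. I tightened about 0.36 rad further, to the first slot in line. After I let go, the camera showed the nut about 0.03 rad short. A second grip brought it to within about 0.013 rad of the hole.
- **Pin:** It went in with no contact reaching the 4–5 N stop threshold until the head touched the nut. The last picture puts the head's middle 38.2 mm from the axle (38 mm nominal) and within 0.5° of the hole's direction. It looks level in the side view, with the head against the flat and the tip out at the far side.

**Checks that were off:**
- After the bite the wrist torque read only about 0.3–0.5 Nm, below the stated 0.55–0.9 Nm. The clear step from about zero and the 0.36 rad to the slot both fit the bite.
- The camera and the gripper disagreed by about 0.5 mm on the axle's position. I used the gripper's value.
- The automatic check of the nut's angle gave no usable result in the final picture, because the pin crosses the nut there.
- I did not measure the bystanders again at the end. The arm touched none of them that I could tell.

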